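# Final pressing of a pigment swatch

## Task

The pigment swatch in the small blue bench press has been pre-pressed. First let the trapped air out: twist the red release knob clockwise to its stop so that the lever springs all the way back home, then let go of the knob so that the pawl drops in again. Then do the final pressing: draw the lever counter-clockwise by its black upright handle exactly four clicks from home (never a fifth, that cracks the cake), go on about half a click so that your hand and not the pawl carries the load, and finish holding it there, still and loaded; leave the jars and bottles around the press where they stand.

Things in the scene. Friction and masses are not known exactly. Their poses are not given: they have to be found in the camera images.
- press: Fixed blue two-column bench press, base and top plate 160 x 190 mm. Origin under its middle on the bench, below the vertical axis about which the lever turns; x points to its back, y to its left, z up (yaw 0: it faces the robot squarely). Top plate 140 to 158 mm above the bench; the screw cap on the axis rises to 212 mm.
- lever (a joint): Lever angle in rad, 0 = home against its stop, growing counter-clockwise seen from above. One click every 0.196 rad: the n-th has fallen at n x 0.196, and the lever, let go there, drops back 0.03 and is caught. Four clicks = 0.785; the fifth begins to fall at 0.915. Starts two clicks on, caught. A spring pulls it home: about 3 N at the handle at home, 5 N at four clicks.
- ratchet_wheel: Steel ratchet wheel, 106 mm across, fixed to the lever, flat on the top plate from 162 to 174 mm above the bench; origin as the press, turns with the lever. Drag at the handle grows by about 1 N before each click and vanishes as the pawl drops. White dots on the top plate mark home (large) and each click; a large red dot marks the fourth; the lever bar points to them.
- handle: Black upright round grip on the lever's end, 24 mm across, 195 to 261 mm above the bench, 150 mm from the press axis; spins freely on its pin. Origin mid-height on its centre line (233 mm up). At lever angle 0 it lies 95 degrees counter-clockwise from the press's x axis and goes on counter-clockwise, toward the robot, as the lever is drawn. The lever bar below it reaches up to 192 mm.
- release (a joint): Release knob angle in rad, growing clockwise seen from above: about 0.02 = pawl fully in, 0.60 = at its stop. It rises by itself to about 0.15 and drops back as each tooth passes. Beyond about 0.25 the pawl is clear and the lever springs home. A spring turns the knob back when let go. Twisting takes 0.15 to 0.4 N m.
- knob: Red wing knob on the pawl's vertical shaft, right front of the top plate (40 mm to the front and 57 mm to the right of the press axis): a bar 46 mm long (its x), 13 mm thick (its y, the way to grip it), 190 to 226 mm above the bench. Origin on the shaft's axis, 212 mm up, z up. Beside and below the bar it is free down to the pawl at 174 mm.
- utensil_crock_1: Fixed grey crock full of kitchen-type utensils at the back left of the bench; origin on the bench under it. The utensils lean out to about 0.1 m round it and stand up to about 0.33 m: pass clear of them.
- blue_lid_jar: Bystander, to be left alone: loose white screw-lid pot with a blue lid, 72 mm across, 85 mm tall. Origin at the centre of its underside.
- white_jar: Bystander, to be left alone: loose all-white screw-lid pot, 71 mm across, 70 mm tall. Origin at the centre of its underside.
- white_cap_bottle: Bystander, to be left alone: loose white plastic bottle with a white cap, 64 mm across, 140 mm tall. Origin at the centre of its underside.
- blue_cap_bottle: Bystander, to be left alone: loose white plastic bottle with a blue cap, 66 mm across, 130 mm tall. Origin at the centre of its underside.
- red_cap_bottle: Bystander, to be left alone: loose white plastic bottle with a red cap, 68 mm across, 200 mm tall. Origin at the centre of its underside.

How it is judged:
By the outcome, as a careful person would: the job done as asked, in the order asked, and still so for the second after the job is handed in, while the arm keeps its last pose, push and grip.
It also fails if it takes over 67 s, if anything falls off the work surface, if the arm or the gripper's body presses on something with over 40 N, if the wrist force passes 120 N, or if a joint passes its speed limit or range.

## Robot

A 6-joint arm with a two-finger parallel gripper is mounted at the origin on a cart in front of the work surface, level with it; the furniture and walls round the work are solid. World frame = base frame: x ahead of the robot, y to its left, z up, the work surface at z = 0. Lengths are in m, angles in rad, forces in N, time in s.
With the tool pointing down it reaches from about 0.425 to 0.95 m from the base axis. Payload 3.5 kg.
Tool frame: the origin (TCP) lies on the centre line of the jaws, within the pads' length; the fingertips stand 14 mm ahead of it and the grasp point (between the pads) lies 5 mm behind it (ctrl.finger_overhang is the distance from the TCP to the fingertips, in m); z points along the fingers, y is the line along which they close (so a half turn about z gives the same grasp; the last joint's range is limited). The gripper opens to 85 mm and grips with 20 to 120 N. Pads are 22 mm wide; open, the fingers measure 114 mm over their backs; the gripper's body (76 mm by 85 mm) begins 54 mm behind the grasp point. The pads swing forward as they close: fully open they stand 13 mm farther back than shut.
Start: joints at [-1.376, 0.286, 1.577, -0, 1.279, -0.15], TCP at [0.228, -0.635, 0.245] pointing down, gripper open.
Joint ranges: [-2.77, 2.77], [-0.9, 2.22], [0.21, 2.48], [-1.53, 4.67], [0.24, 2.81], [-2.84, 2.84]. Speed limits (rad/s): [2.79, 2.79, 3.14, 3.14, 3.14, 3.14].

## Interface

Orientations are given as a unit quaternion [x, y, z, w].
In Python, from plant import ctrl gives the robot as it stands.
- The arm moves only by the tool send_rows, never from a script. Its argument "moves" is text: rows parted by semicolons, each of 7 numbers parted by spaces: the turn, a rotation vector about the tool's x, y, z in units of 360 degrees (1.0 is 360 degrees), then the shift along the tool's x, y, z in units of 20 cm (1.0 is 20 cm), then the gripper's target within -1 to 1 (fully open at 1, half-way at 0, shut at -1). A call has 1 to 12 rows; each row is the pose to reach, as a shift and turn from the pose commanded when the call began, along the tool's axes at that moment, turning the shorter way round; what a row does not reach only later rows make up. A row lasts 1/8 s, in which the tool goes at most 62.5 mm and 10.7 degrees, less where a joint would pass 70% of its speed; a pose out of reach is approached as far as the arm can. A call with a number of a shift or a turn outside -1 to 1 is refused whole. A call with a gripper value outside its range is refused whole. The fingers move at their own pace and stop on an object; "newtons" is the grip in N (left out, the last holds). Time passes only in rows, so rows that repeat a pose let the fingers close. It gives the time, the measured TCP pose, the force, the opening and the grip force at its end, in the units of the state.
- ctrl.get_state(): the state, without advancing time (a new reading comes with each control period).
- ctrl.read_camera(name): name is "side" or "top" or "wrist"; returns a dict with "image" (384x512x3 uint8, red, green, blue), "fovy" (degrees; the focal length in pixels is half the picture's height over the tangent of half this angle, whatever the lens; pixels are square), "cx", "cy" (the principal point, pixels), "distortion" ([k1, k2, p1, p2, k3] as OpenCV has them; the pictures are not rectified), "extrinsics" (4x4, takes a point from camera to world coordinates). Camera axes: x right, y up, looking along -z (the intrinsics and any distortion apply to the point x, -y, -z); pixel columns grow to the right and rows downward; lengths in m; the calibration is good to about 2 mm. A picture is of the moment at which its call begins. There is no depth.
- ctrl.sign_off(): hands the job in; it is judged then, once.
The state is a dict: "time": time; "qpos": joint angles; "dq": joint speeds; "joint_efforts": joint torques, N m; "eef_pos": TCP position; "tcp_rot": TCP orientation; "contact_force": force on the tool from outside, world axes, zero at the start; "wrist_torque": the same for the moment, N m; "opening": opening from 0.0 (shut) to 1.0 (fully open); "finger_force": force on a finger pad.
Only numpy, scipy, OpenCV 4.12 (cv2) and the standard library are available. Lean on these libraries where they do the work, as an engineer would, in place of code of your own. Each camera call takes 0.05 s, during which the arm holds its last target. There are 200 camera calls.

## Working session

There is one attempt and no reset: what is moved stays moved. The work goes in short steps, Python scripts to look and compute and a tool call to move; the robot and the scene stay as the last step left them, time stands still between calls to the robot, and variables do not carry over. Pictures are saved under pics/ and viewed, at most 11 in all, crops included, and the job is handed in when it is done.

Besides the shell and the picture viewer there is one more tool, called after "Emit:" as name(argument=value, ...), one argument or row to a line, values as JSON. send_rows: Moves the arm, as the interface text tells. Its arguments: {"type":"object","properties":{"moves":{"type":"string"},"newtons":{"type":"number"}},"required":["moves"]}

```bash
mkdir -p pics; ls
python3 - <<'E'
from plant import ctrl
import cv2,numpy as np
for n in ("top","side"):
    c=ctrl.read_camera(n); cv2.imwrite(f"pics/{n}0.png",c["image"][:,:,::-1])
    print(n,c["fovy"],c["cx"],c["cy"],c["distortion"],np.round(c["extrinsics"],4).tolist())
    np.savez(f"{n}0.npz",**{k:np.array(v) for k,v in c.items()})
print(ctrl.get_state())
E
```

```text
pics
top 45.727748584186834 254.7523141247442 187.82135277249967 [-0.07560045  0.          0.          0.          0.        ] [[0.0903, 0.7825, -0.6161, -0.4023], [-0.9959, 0.0687, -0.0587, -0.1273], [-0.0036, 0.6189, 0.7855, 1.3078], [0.0, 0.0, 0.0, 1.0]]
side 53.62811003379715 259.8078897117457 191.26172033749648 [-0.03711387  0.          0.          0.          0.        ] [[-0.0451, -0.3895, 0.9199, 1.4357], [0.999, -0.0162, 0.0421, -0.026], [-0.0015, 0.9209, 0.3898, 0.5449], [0.0, 0.0, 0.0, 1.0]]
{'time': 0.1, 'qpos': array([-1.37599201e+00,  2.87100781e-01,  1.57801343e+00,  2.79230120e-05,
        1.27861150e+00, -1.49998308e-01]), 'dq': array([ 0.00063362, -0.00188111, -0.00340314, -0.00192839, -0.00027546,
        0.00147166]), 'joint_efforts': array([ 9.69049574e-05, -4.07296336e+01, -2.93700600e+01, -1.47098349e-04,
        3.38996273e-03,  1.69715514e-05]), 'eef_pos': array([ 0.228083  , -0.63470452,  0.24407896]), 'tcp_rot': array([ 9.85175798e-01,  1.71544484e-01, -1.05293418e-05, -1.06656112e-03]), 'contact_force': array([-0.43182022, -0.66995914, -0.35998927]), 'wrist_torque': array([-0.03261994, -0.01839174,  0.00487989]), 'finger_force': 0.0, 'opening': 1.0011640296190905}
```

View pics/top0.png

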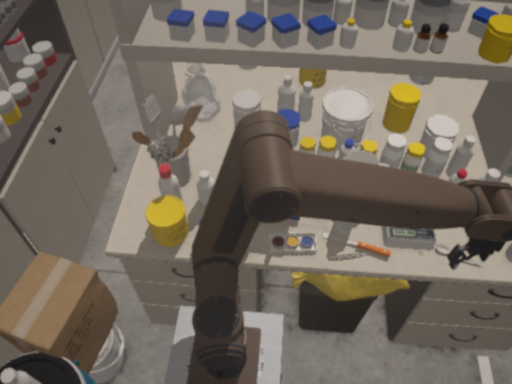

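View pics/side0.png

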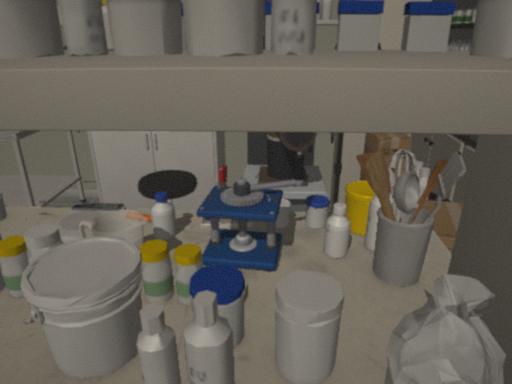

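The top view has the arm hiding the press. The side view shows the blue press top plate at about (200–282, 190–215), the red knob at (222,175), the cap at (241,187), and the lever bar running to (303,183).

```bash
cat > h.py <<'E'
import cv2,numpy as np
from scipy.spatial.transform import Rotation as R
def K(c):
    f=c["image"].shape[0]/2/np.tan(np.radians(float(c["fovy"]))/2)
    return np.array([[f,0,float(c["cx"])],[0,f,float(c["cy"])],[0,0,1]])
def cast(c,px,z):
    px=np.array(px,float).reshape(-1,1,2)
    n=cv2.undistortPoints(px,K(c),np.array(c["distortion"],float)).reshape(-1,2)
    E=np.array(c["extrinsics"]); d=np.c_[n[:,0],-n[:,1],-np.ones(len(n))]@E[:3,:3].T
    o=E[:3,3]; return o+d*((z-o[2])/d[:,2])[:,None]
def proj(c,P):
    E=np.array(c["extrinsics"]); p=(np.array(P,float).reshape(-1,3)-E[:3,3])@E[:3,:3]*[1,-1,-1]
    return cv2.projectPoints(p,np.zeros(3),np.zeros(3),K(c),np.array(c["distortion"],float))[0].reshape(-1,2)
def grab(n,tag):
    from plant import ctrl
    c=ctrl.read_camera(n); cv2.imwrite(f"pics/{tag}.png",c["image"][:,:,::-1]); np.savez(f"{tag}.npz",**{k:np.array(v) for k,v in c.items()}); return c
def mask(c,hlo,hhi,s=100,v=50):
    h=cv2.cvtColor(c["image"],cv2.COLOR_RGB2HSV); return cv2.inRange(h,(hlo,s,v),(hhi,255,255))
def blobs(m,amin=20):
    n,l,st,ce=cv2.connectedComponentsWithStats(m); return [(st[i].tolist(),ce[i].round(1).tolist()) for i in range(1,n) if st[i,4]>=amin],l
E
python3 - <<'E'
from h import *
c=dict(np.load("side0.npz"))
m=mask(c,100,130,120,40); b,l=blobs(m,100)
for x in b:print(x)
m[:, :190]=0;m[:,290:]=0;m[:180]=0;m[218:]=0
ys,xs=np.where(m); pts=np.c_[xs,ys]
q=cv2.approxPolyDP(cv2.convexHull(pts),3,True).reshape(-1,2);print(q.tolist(), np.round(cast(c,q,.158),3).tolist())
r=mask(c,0,8,120,50)|mask(c,172,180,120,50)
for x in blobs(r,10)[0]:print("red",x,cast(c,[x[1]],.212).round(3))
print("cap",cast(c,[[241,182]],.212),"handle?",cast(c,[[303,183]],.19))
E
python3 -c "
import cv2;i=cv2.imread('pics/side0.png')[150:270,180:340];cv2.imwrite('pics/s_crop.png',cv2.resize(i,None,fx=5,fy=5,interpolation=2))"
```

```text
([339, 0, 44, 13, 538], [360.1, 6.3])
([406, 1, 50, 14, 583], [430.6, 7.4])
([198, 187, 81, 34, 1235], [238.1, 209.4])
([155, 192, 12, 10, 102], [160.6, 196.0])
([307, 195, 22, 13, 186], [318.2, 201.2])
([190, 230, 90, 74, 3095], [230.3, 267.7])
[[280, 192], [275, 217], [198, 214], [215, 187]] [[0.525, -0.015, 0.158], [0.67, -0.027, 0.158], [0.662, -0.203, 0.158], [0.498, -0.19, 0.158]]
red ([219, 165, 7, 18, 105], [222.1, 173.9]) [[ 0.542 -0.162  0.212]]
cap [[ 0.59520114 -0.10945429  0.212     ]] handle? [[0.54003555 0.04221473 0.19      ]]
```

View pics/s_crop.png

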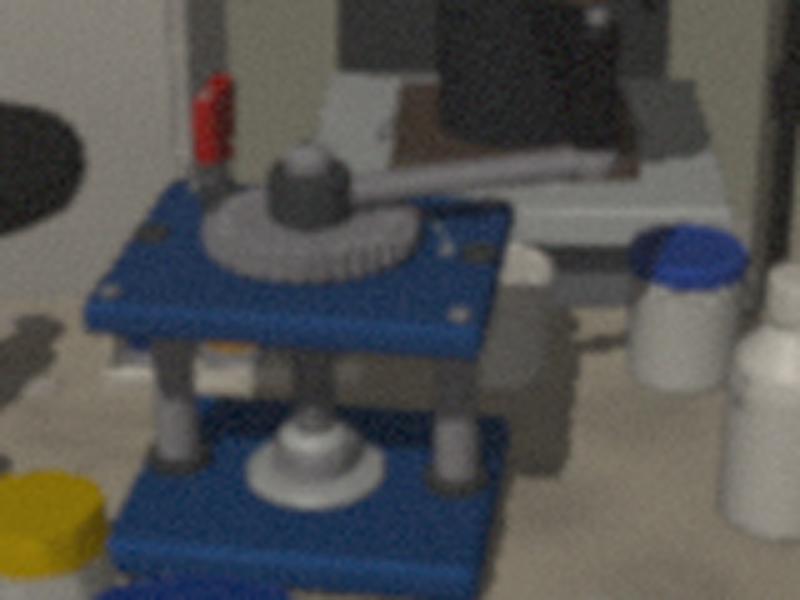

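The crop shows the red knob bar nearly end-on at crop (213,120), the cap top at (310,160) and the lever end at (610,160). From these the press axis is about (0.597,-0.109) with yaw about -0.09. I'll move above it next, which also clears the top camera's view.

```bash
cat >> h.py <<'E'
def rows(p0,q0,targets):
    """targets: list of (xyz, toolyaw): numbers of move rows from pose p0,q0"""
    R0=R.from_quat(q0)
    for p,yaw in targets:
        T=R.from_matrix([[np.cos(yaw),np.sin(yaw),0],[np.sin(yaw),-np.cos(yaw),0],[0,0,-1]])
        print(np.r_[(R0.inv()*T).as_rotvec()/(2*np.pi), R0.inv().apply(np.array(p)-p0)/.2].round(4))
E
python3 - <<'E'
from h import *; from plant import ctrl
s=ctrl.get_state()
rows(s["eef_pos"],s["tcp_rot"],[((.228,-.635,.42),.345),((.47,-.12,.42),-.09)])
c=dict(np.load("top0.npz"));print(cast(c,[[300,60],[300,40]],.5))
c=dict(np.load("side0.npz"));print(cast(c,[[160.6,196]],.13),cast(c,[[250,130]],.5),cast(c,[[250,130]],.4))
E
```

```text
[-3.000e-04 -1.000e-04 -0.000e+00 -6.000e-04 -6.000e-04 -8.796e-01]
[-3.0000e-04  0.0000e+00  6.9200e-02  2.0086e+00 -2.0151e+00 -8.7470e-01]
[[ 0.71680142 -0.15575328  0.5       ]
 [ 0.81884521 -0.15312257  0.5       ]]
[[ 0.50088371 -0.34017373  0.13      ]] [[ 1.25274817 -0.03920342  0.5       ]] [[ 0.8456011  -0.06847505  0.4       ]]
```

Emit:
send_rows(
  moves="0 0 0 0 0 -0.3 1; 0 0 0 0.2 -0.2 -0.6 1;0 0 0 0.4 -0.4 -0.87 1;0 0 0 0.6 -0.6 -0.87 1;0 0 0 0.8 -0.8 -0.87 0.5; 0 0 0 1 -1 -0.87 0.2;0 0 0 1 -1 -0.87 0",
)

```text
time: 0.98
eef_pos: [0.35, -0.3765, 0.4198]
tcp_rot: [0.985, 0.174, 0.0, 0.0]
contact_force: [-0.4, -0.8, 0.5]
opening: 0.499
finger_force: 0.0
```

Emit:
send_rows(
  moves="0 0 0.02 0.2 -0.2 0 0;0 0 0.04 0.4 -0.4 0 0;0 0 0.069 0.6 -0.6 0 0;0 0 0.069 0.8 -0.8 0 0;0 0 0.069 1 -1 0 0;0 0 0.069 1 -1 0 0;0 0 0.069 1 -1 0 0",
)

```text
time: 1.85
eef_pos: [0.4694, -0.1244, 0.4188]
tcp_rot: [0.999, -0.044, -0.001, 0.0]
contact_force: [0.0, -0.4, -0.2]
opening: 0.499
finger_force: 0.0
```

Run:
```python
from h import *; from plant import ctrl
t=grab("top","top1");w=grab("wrist","wrist1")
s=ctrl.get_state();print(s["time"],s["eef_pos"],s["tcp_rot"],s["contact_force"])
print(w["extrinsics"].round(3).tolist(),w["fovy"])
im=np.vstack([t["image"],w["image"]])[:,:,::-1]
cv2.imwrite("pics/both1.png",cv2.resize(im,(400,600)))
cv2.imwrite("pics/w1big.png",cv2.resize(w["image"][:,:,::-1],(800,600)))
```

```text
1.95 [ 0.46911171 -0.12511488  0.41893581] [ 9.98962660e-01 -4.55349507e-02 -4.04718976e-04  8.63249976e-05] [ 0.16904457 -0.19719417 -0.16441017]
[[-0.091, 0.941, 0.327, 0.554], [-0.996, -0.086, -0.03, -0.133], [0.0, -0.329, 0.944, 0.548], [0.0, 0.0, 0.0, 1.0]] 62.82466038226212
```

View pics/w1big.png

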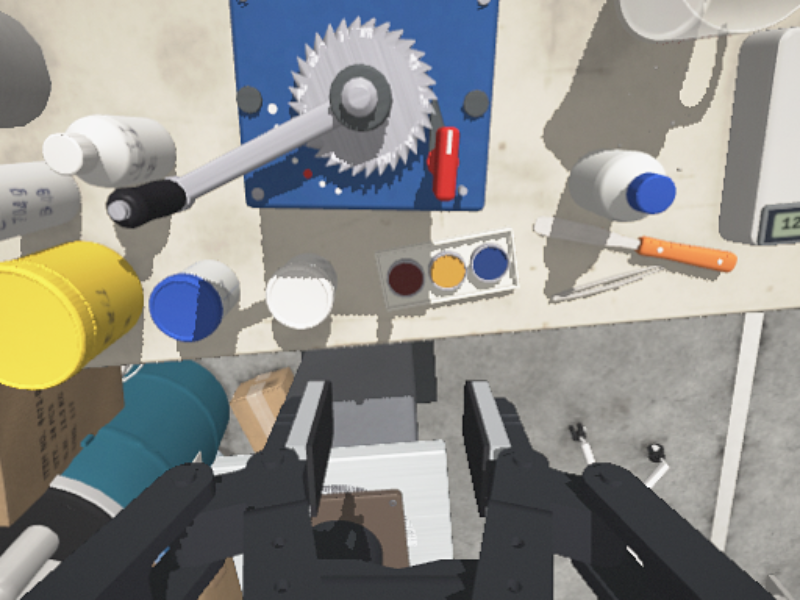

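The wrist view (800×600) shows the cap at (360,96), the red knob bar from (450,128) to (444,198), the handle top at (121,210) and the red fourth-click dot at (307,174).

```bash
python3 - <<'E'
from h import *; from plant import ctrl
c=dict(np.load("wrist1.npz")); k=512/800
ax=cast(c,[[360*k,96*k]],.212)[0]; print("cap",ax)
hd=cast(c,[[121*k,210*k]],.261)[0]; print("handle",hd,np.linalg.norm((hd-ax)[:2]),np.degrees(np.arctan2(*(hd-ax)[1::-1])))
d=cast(c,np.array([[272,108],[278,126],[307,174],[322,184],[338,191]])*k,.158)
v=(d-ax)[:,:2];print("dots",np.hypot(*v.T).round(3),np.degrees(np.arctan2(v[:,1],v[:,0])).round(1))
print("columns",cast(c,np.array([[249,101],[475,103],[258,194],[463,190]])*k,.158).round(4))
m=mask(c,100,130,120,40);m[135:]=0
n,l,st,_=cv2.connectedComponentsWithStats(m);i=1+st[1:,4].argmax()
print("plate corners",[st[i].tolist()],cast(c,np.array([[247,206],[486,208]])*k,.158).round(4))
r=mask(c,0,6,150,80)|mask(c,174,180,150,80)
for st_,ce in blobs(r,8)[0]:
    print(st_,ce)
    if st_[4]>150:
        y,x=np.where(r[st_[1]:st_[1]+st_[3],st_[0]:st_[0]+st_[2]]);P=np.c_[x+st_[0],y+st_[1]]
        print(cv2.minAreaRect(P))
# knob top face ends (226 up): far-end corners & near end
e=cast(c,np.array([[450,128],[446,186]])*k,.226);print("knob ends",e,e.mean(0),np.linalg.norm(e[0]-e[1]),np.arctan2(*(e[0]-e[1])[1::-1]))
E
python3 -c "
import cv2;i=cv2.imread('pics/wrist1.png')[50:150,150:330];cv2.imwrite('pics/w1c.png',cv2.resize(i,(800,444),interpolation=2))"
```

```text
cap [ 0.57651872 -0.11156087  0.212     ]
handle [0.524986   0.03110831 0.261     ] 0.15169086762127337 109.85993799025263
dots [0.069 0.068 0.07  0.069 0.069] [ 88.8  99.7 133.5 144.6 155.7]
columns [[ 0.5843 -0.0261  0.158 ]
 [ 0.5677 -0.1921  0.158 ]
 [ 0.5169 -0.0205  0.158 ]
 [ 0.5054 -0.1803  0.158 ]]
plate corners [[148, 0, 171, 135, 11972]] [[ 0.5085 -0.0101  0.158 ]
 [ 0.4899 -0.1977  0.158 ]]
[273, 81, 21, 47, 650] [284.0, 105.1]
((283.0, 104.0), (46.0, 20.0), 90.0)
[195, 109, 5, 5, 19] [196.6, 110.8]
knob ends [[ 0.55229099 -0.16582391  0.226     ]
 [ 0.51737834 -0.16129442  0.226     ]] [ 0.53483467 -0.16355917  0.226     ] 0.03520524371199695 -0.12901733517017744
```

View pics/w1c.png

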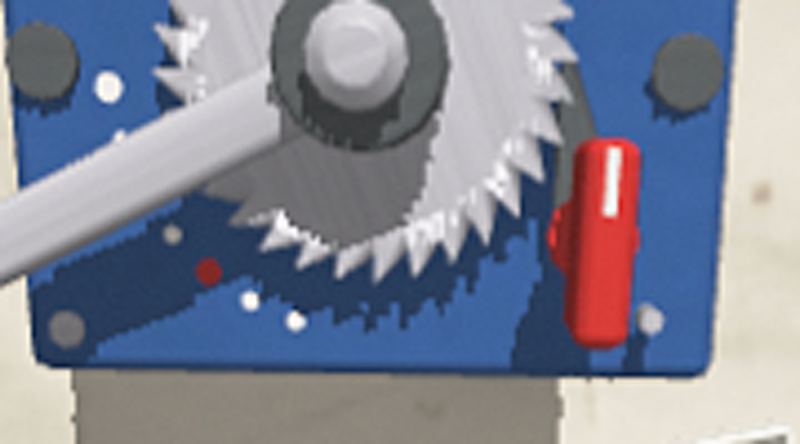

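The crop shows the home dot (108,88), the red dot (208,272) and the knob bar x≈600, y 140–345. That gives axis (0.577,-0.111), yaw -0.108, knob at (0.531,-0.1635) and bar yaw about -0.13.

Run:
```python
from h import *; from plant import ctrl
s=ctrl.get_state()
rows(s["eef_pos"],s["tcp_rot"],[((.531,-.1635,.27),-.13),((.531,-.1635,.205),-.13)])
```

```text
[0.000e+00 1.000e-04 6.200e-03 3.262e-01 1.628e-01 7.445e-01]
[0.0000e+00 1.0000e-04 6.2000e-03 3.2650e-01 1.6280e-01 1.0695e+00]
```

Emit:
send_rows(
  moves="0 0 0.006 0.326 0.163 0.15 0;0 0 0.006 0.326 0.163 0.4 0;0 0 0.006 0.326 0.163 0.6 0;0 0 0.006 0.326 0.163 0.745 0;0 0 0.006 0.326 0.163 0.745 0",
)

```text
time: 2.58
eef_pos: [0.5296, -0.1629, 0.267]
tcp_rot: [0.998, -0.065, -0.003, -0.001]
contact_force: [-0.2, 1.0, -0.1]
opening: 0.5
finger_force: 0.0
```

Run:
```python
from h import *; from plant import ctrl
w=grab("wrist","w2");s=ctrl.get_state();print(s["time"],s["eef_pos"],s["tcp_rot"])
rows(s["eef_pos"],s["tcp_rot"],[((.531,-.1635,.205),-.13)])
r=mask(w,0,6,150,80)|mask(w,174,180,150,80)
for st,ce in blobs(r,100)[0]: print(st,ce,cast(w,[ce],.215),cast(w,[[st[0],st[1]],[st[0]+st[2],st[1]]],.226).round(4).tolist())
p=s["eef_pos"];print(proj(w,[[.531,-.1635,.226]]),proj(w,[[*p[:2],.226]]))
cv2.imwrite("pics/w2b.png",w["image"][:,:,::-1])
```

```text
2.625 [ 0.53074253 -0.16310789  0.26962434] [ 9.97928356e-01 -6.43264797e-02 -9.92778448e-04 -3.37345517e-04]
[-1.000e-04  3.000e-04  2.000e-04  2.200e-03  2.000e-03  3.231e-01]
[238, 180, 32, 83, 1708] [253.1, 220.8] [[ 0.53259582 -0.16299343  0.215     ]] [[0.5637, -0.1586, 0.226], [0.5614, -0.1765, 0.226]]
[[254.17881449 230.78854828]] [[253.58527961 231.24883268]]
```

View pics/w2b.png

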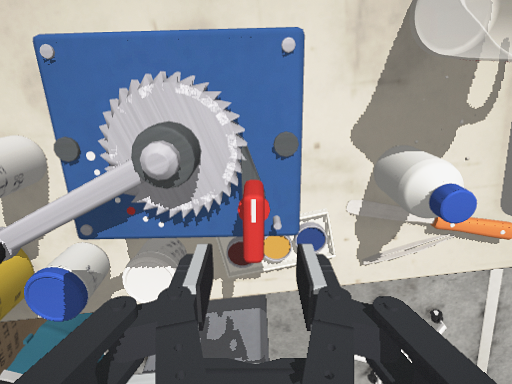

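The knob bar (238–270, 180–263) is centred between the fingers and aligned with them, so I'll descend and grip.

Emit:
send_rows(
  moves="0 0 0 0 0 0.15 0;0 0 0 0 0 0.325 0;0 0 0 0 0 0.325 0;0 0 0 0 0 0.325 -1;0 0 0 0 0 0.325 -1;0 0 0 0 0 0.325 -1;0 0 0 0 0 0.325 -1;0 0 0 0 0 0.325 -1;0 0 0 0 0 0.325 -1",
  newtons=60,
)

```text
time: 3.75
eef_pos: [0.5329, -0.1625, 0.2085]
tcp_rot: [0.998, -0.063, 0.002, 0.001]
contact_force: [-0.6, 1.1, 6.5]
opening: 0.142
finger_force: 59.7
```

Emit:
send_rows(
  moves="0 0 0.02 0 0 0 -1;0 0 0.04 0 0 0 -1;0 0 0.06 0 0 0 -1;0 0 0.08 0 0 0 -1;0 0 0.09 0 0 0 -1;0 0 0.098 0 0 0 -1;0 0 0.098 0 0 0 -1;0 0 0.098 0 0 0 -1;0 0 0.098 0 0 0 -1",
)

```text
time: 4.88
eef_pos: [0.5325, -0.1638, 0.2085]
tcp_rot: [0.933, -0.36, 0.002, 0.003]
contact_force: [-1.7, -3.8, 6.2]
opening: 0.144
finger_force: 64.5
```

Run:
```python
from h import *; from plant import ctrl
w=grab("wrist","w3");t=grab("top","t3");s=ctrl.get_state();print(s["time"],s["eef_pos"],s["tcp_rot"],s["wrist_torque"],s["contact_force"])
Rm=R.from_quat(s["tcp_rot"]).as_matrix();print("yaw",np.arctan2(Rm[1,0],Rm[0,0]))
im=np.vstack([w["image"],t["image"]])[:,:,::-1]
cv2.imwrite("pics/b3.png",cv2.resize(im,(400,600)))
```

```text
4.975 [ 0.53244963 -0.16378887  0.20845375] [ 0.93306481 -0.35969121  0.00245114  0.00250557] [-0.36601452  0.30621233  1.24152981] [-1.71388208 -3.68247645  6.73323742]
yaw -0.7358693266301994
```

View pics/b3.png

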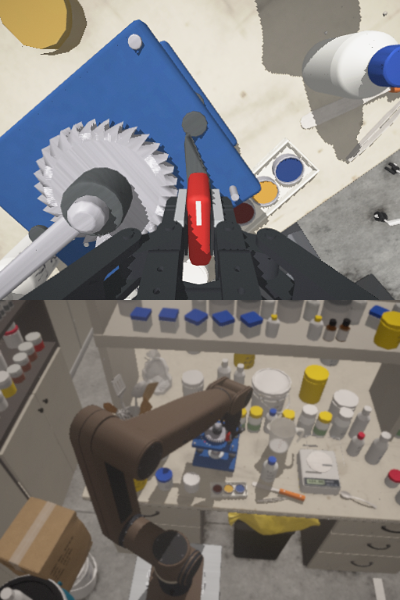

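The wrist half shows the knob twisted to its stop (1.2 N m) and the pawl clear of the wheel. The lever bar runs from the cap (88,215) to the lower left (10,282), so I'll check its angle.

Run:
```python
from h import *
w=dict(np.load("w3.npz"));k=512/400
P=cast(w,np.array([[10,276],[30,260],[0,287]])*k,.19)-[.577,-.111,.19];print(np.degrees(np.arctan2(P[:,1],P[:,0])),np.hypot(P[:,0],P[:,1]))
# bright dots on plate
d=cv2.cvtColor(w["image"],cv2.COLOR_RGB2GRAY)
print(proj(w,[[.577+.15*np.cos(np.radians(a)),-.111+.15*np.sin(np.radians(a)),.19] for a in (88.8,110)])/k, proj(w,[[.577,-.111,.212]])/k)
```

```text
[88.48770265 88.98346976 89.20098573] [0.10166542 0.07695494 0.11723569]
[[-23.70236706 306.23654893]
 [ 37.5961187  335.75961082]] [[ 83.37000273 219.85111224]]
```

The lever is home at 88.8°. Now I'll turn the knob back, let go and rise.

Emit:
send_rows(
  moves="0 0 -0.02 0 0 0 -1;0 0 -0.04 0 0 0 -1;0 0 -0.06 0 0 0 -1;0 0 -0.08 0 0 0 -1;0 0 -0.098 0 0 0 -1;0 0 -0.098 0 0 0 -1;0 0 -0.098 0 0 0 0;0 0 -0.098 0 0 0 0;0 0 -0.098 0 0 0 0;0 0 -0.098 0 0 0 0;0 0 -0.098 0 0 -0.2 0;0 0 -0.098 0 0 -0.5 0",
)

```text
time: 6.48
eef_pos: [0.5303, -0.1613, 0.3035]
tcp_rot: [0.998, -0.063, -0.003, -0.001]
contact_force: [0.4, 0.1, 0.9]
opening: 0.503
finger_force: 0.0
```

Run:
```python
from h import *; from plant import ctrl
w=grab("wrist","w4");s=ctrl.get_state();print(s["time"],s["eef_pos"],s["tcp_rot"],s["contact_force"],s["opening"])
a=np.radians(88.8);h=[.577+.15*np.cos(a),-.111+.15*np.sin(a)];print(h)
rows(s["eef_pos"],s["tcp_rot"],[((*h,.345),2.0),((*h,.345),-.13)])
cv2.imwrite("pics/w4b.png",w["image"][:,:,::-1])
```

```text
6.525 [ 0.5340045  -0.16303349  0.31589402] [ 0.9979881  -0.06307375  0.00588619  0.00260768] [ 2.54971668 -1.53500798  6.61518075] 0.5043764698814056
[np.float64(0.5801413629825035), np.float64(0.03896710252122683)]
[ 2.5000e-03 -4.0000e-04 -3.3840e-01  1.0350e-01 -1.0304e+00 -1.4890e-01]
[ 7.0000e-04 -1.9000e-03  6.0000e-04  1.0350e-01 -1.0304e+00 -1.4890e-01]
```

View pics/w4b.png

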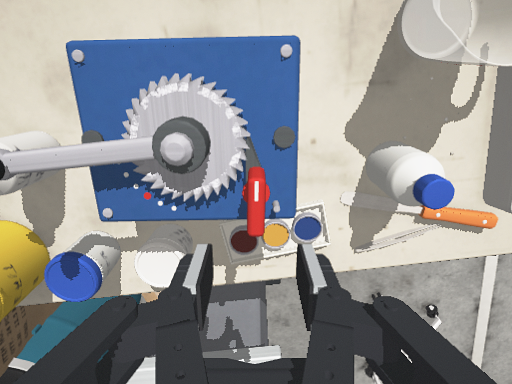

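The lever is home, the knob is back along its rest direction at (256,200), and the pawl is in. Now I'll check the crock and bottles for clearance near the handle.

Run:
```python
from h import *
s=dict(np.load("side0.npz"));t=dict(np.load("top0.npz"))
print("crock rim",cast(s,[[402,222]],.15),"crock bottom",cast(s,[[400,278]],.0),"top crock",cast(t,[[172,165]],.13))
print("red cap",cast(t,[[165,172]],.2)); print("whitecap side",cast(s,[[340,208]],.14),cast(t,[[205,176]],.14),"bluelid",cast(s,[[318,201]],.085))
print("utensil tips",cast(t,[[188,112],[140,140]],.33))
```

```text
crock rim [[0.66740264 0.25844235 0.15      ]] crock bottom [[0.66907966 0.2752117  0.        ]] top crock [[0.59625037 0.25346183 0.13      ]]
red cap [[0.50572037 0.24722988 0.2       ]]
whitecap side [[0.57815847 0.13359279 0.14      ]] [[0.54924769 0.12999274 0.14      ]] bluelid [[0.41631156 0.09786042 0.085     ]]
utensil tips [[0.65031535 0.18369142 0.33      ]
 [0.51665791 0.3055997  0.33      ]]
```

Emit:
send_rows(
  moves="0 0 0 0 0 -0.2 0.2;0 0 -0.03 0 -0.1 -0.25 0.2;0 0 -0.06 0.02 -0.2 -0.25 0.2;0 0 -0.09 0.04 -0.3 -0.25 0.2;0 0 -0.12 0.05 -0.4 -0.25 0.2;0 0 -0.15 0.06 -0.5 -0.25 0.2;0 0 -0.18 0.07 -0.6 -0.25 0.2;0 0 -0.21 0.08 -0.7 -0.25 0.2;0 0 -0.24 0.09 -0.8 -0.25 0.2;0 0 -0.27 0.1 -0.9 -0.25 0.2;0 0 -0.3 0.1 -1 -0.25 0.2;0 0 -0.323 0.1 -1 -0.25 0.2",
)

```text
time: 8.02
eef_pos: [0.5766, 0.0353, 0.355]
tcp_rot: [0.578, 0.816, 0.0, -0.0]
contact_force: [-0.2, 0.5, -0.4]
opening: 0.597
finger_force: 0.0
```

Emit:
send_rows(
  moves="0 0 0 0 0 0 0.2;0 0 0 0 0 0 0.2",
)

```text
time: 8.28
eef_pos: [0.5765, 0.0339, 0.3552]
tcp_rot: [0.581, 0.814, -0.0, -0.0]
contact_force: [-0.1, -0.6, 0.1]
opening: 0.599
finger_force: 0.0
```

Run:
```python
from h import *; from plant import ctrl
w=grab("wrist","w5");s=ctrl.get_state();print(s["time"],s["eef_pos"],s["tcp_rot"],s["contact_force"],s["opening"],s["qpos"])
h=(.580,.039)
print("expected handle top px",proj(w,[[*h,.261]]),"cap",proj(w,[[.577,-.111,.212]]),"tcp px",proj(w,[[*s["eef_pos"][:2],.261]]))
rows(s["eef_pos"],s["tcp_rot"],[((*h,.26),1.9),((*h,.228),1.9)])
cv2.imwrite("pics/w5b.png",w["image"][:,:,::-1])
```

```text
8.325 [0.57653775 0.03379882 0.35523438] [ 5.81339891e-01  8.13660820e-01 -8.32993378e-06 -3.53871811e-05] [-0.01275905 -0.22730699 -0.08301594] 0.6031297965079216 [-1.17062835e-01  7.55981536e-03  1.68989449e+00  1.97002914e-05
  1.44420838e+00 -4.47112713e-01]
expected handle top px [[260.89751685 196.20774536]] cap [[210.16064544 306.74487126]] tcp px [[254.33227192 200.92193291]]
[-0.000e+00 -0.000e+00  1.000e-04  1.900e-02  2.480e-02  4.762e-01]
[-0.000e+00 -0.000e+00  1.000e-04  1.900e-02  2.480e-02  6.362e-01]
```

View pics/w5b.png

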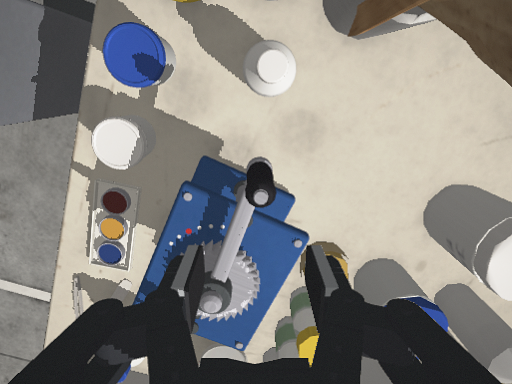

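The handle top at (260,197) matches the expected (261,196). The path down is clear: the white-cap bottle is at (272,65) and the utensils are at the upper right. I'll descend and grip.

Emit:
send_rows(
  moves="0 0 0 0.02 0.025 0.2 0.2;0 0 0 0.02 0.025 0.4 0.2;0 0 0 0.02 0.025 0.55 0.2;0 0 0 0.02 0.025 0.635 0.2;0 0 0 0.02 0.025 0.635 0.2;0 0 0 0.02 0.025 0.635 -1;0 0 0 0.02 0.025 0.635 -1;0 0 0 0.02 0.025 0.635 -1;0 0 0 0.02 0.025 0.635 -1;0 0 0 0.02 0.025 0.635 -1;0 0 0 0.02 0.025 0.635 -1;0 0 0 0.02 0.025 0.635 -1",
  newtons=50,
)

```text
time: 9.82
eef_pos: [0.5797, 0.0389, 0.2306]
tcp_rot: [0.58, 0.814, -0.001, 0.0]
contact_force: [-4.9, -1.8, 4.2]
opening: 0.271
finger_force: 49.0
```

Run:
```python
from h import *; from plant import ctrl
s=ctrl.get_state();p=s["eef_pos"];print(s["time"],p,s["contact_force"],s["wrist_torque"],s["opening"])
v=p[:2]-[.577,-.111];print(np.hypot(*v),np.degrees(np.arctan2(v[1],v[0])))
# arc rows, in commanded frame at yaw 1.9, starting from handle centre at lever angle 0
ax=np.array([.577,-.111]);a0=np.radians(88.8);f=lambda t:np.r_[ax+.15*np.array([np.cos(a0+t),np.sin(a0+t)]),.228]
q=R.from_matrix([[np.cos(1.9),np.sin(1.9),0],[np.sin(1.9),-np.cos(1.9),0],[0,0,-1]]).as_quat()
T=[.05,.1,.15,.2,.25,.3,.35,.4,.45,.5,.55,.6,.65,.7,.75,.785,.8,.82,.84,.86,.88]
for t in T: print(t,end=" ");rows(f(0),q,[(f(t),1.9)])
```

```text
9.825 [0.57972126 0.03885697 0.23055672] [-4.86068221 -1.76730949  4.22205407] [-0.28261714  0.78447375 -0.01236682] 0.27131899970987117
0.14988167607582517 88.9596787810767
0.05 [ 0.      0.      0.      0.012  -0.0355  0.    ]
0.1 [ 0.      0.      0.      0.0222 -0.0716  0.    ]
0.15 [ 0.      0.      0.      0.0305 -0.1082  0.    ]
0.2 [ 0.      0.      0.      0.0371 -0.1451  0.    ]
0.25 [ 0.      0.      0.      0.0418 -0.1823  0.    ]
0.3 [ 0.      0.      0.      0.0446 -0.2197  0.    ]
0.35 [ 0.      0.      0.      0.0455 -0.2572  0.    ]
0.4 [ 0.      0.      0.      0.0446 -0.2947  0.    ]
0.45 [ 0.      0.      0.      0.0418 -0.332   0.    ]
0.5 [ 0.      0.      0.      0.0371 -0.3692  0.    ]
0.55 [ 0.      0.      0.      0.0306 -0.4062  0.    ]
0.6 [ 0.      0.      0.      0.0222 -0.4427  0.    ]
0.65 [ 0.      0.      0.      0.012  -0.4788  0.    ]
0.7 [ 0.000e+00  0.000e+00  0.000e+00  1.000e-04 -5.143e-01  0.000e+00]
0.75 [ 0.      0.      0.     -0.0137 -0.5492  0.    ]
0.785 [ 0.      0.      0.     -0.0243 -0.5732  0.    ]
0.8 [ 0.      0.      0.     -0.0291 -0.5834  0.    ]
0.82 [ 0.      0.      0.     -0.0358 -0.5968  0.    ]
0.84 [ 0.      0.      0.     -0.0427 -0.6101  0.    ]
0.86 [ 0.      0.      0.     -0.0499 -0.6233  0.    ]
0.88 [ 0.      0.      0.     -0.0573 -0.6363  0.    ]
```

Emit:
send_rows(
  moves="0 0 0 0.012 -0.035 0 -1;0 0 0 0.022 -0.072 0 -1;0 0 0 0.03 -0.108 0 -1;0 0 0 0.037 -0.145 0 -1;0 0 0 0.042 -0.182 0 -1;0 0 0 0.045 -0.22 0 -1;0 0 0 0.045 -0.257 0 -1;0 0 0 0.045 -0.295 0 -1;0 0 0 0.042 -0.332 0 -1;0 0 0 0.037 -0.369 0 -1;0 0 0 0.031 -0.406 0 -1;0 0 0 0.031 -0.406 0 -1",
)

```text
time: 11.32
eef_pos: [0.5021, 0.019, 0.2305]
tcp_rot: [0.581, 0.814, 0.002, 0.002]
contact_force: [2.2, 0.6, 6.8]
opening: 0.27
finger_force: 49.8
```

```bash
cat > ang.py <<'E'
from h import *; from plant import ctrl
s=ctrl.get_state();p=s["eef_pos"];print(s["time"],p,s["contact_force"],s["opening"])
v=p[:2]-[.577,-.111];print("r",np.hypot(*v),"lever",np.arctan2(v[1],v[0])-np.radians(88.8))
E
python3 ang.py
```

```text
11.325 [0.50206895 0.01897354 0.2305331 ] [2.21446398 0.56315669 6.84388976] 0.26994796532935245
r 0.1500259397061654 lever 0.5439123252684603
```

Emit:
send_rows(
  moves="0 0 0 -0.008 -0.036 0 -1;0 0 0 -0.018 -0.072 0 -1;0 0 0 -0.03 -0.108 0 -1;0 0 0 -0.037 -0.126 0 -1;0 0 0 -0.044 -0.143 0 -1;0 0 0 -0.055 -0.167 0 -1;0 0 0 -0.06 -0.177 0 -1;0 0 0 -0.066 -0.191 0 -1;0 0 0 -0.073 -0.204 0 -1;0 0 0 -0.073 -0.204 0 -1;0 0 0 -0.073 -0.204 0 -1",
)

```text
time: 12.7
eef_pos: [0.4686, -0.0071, 0.2305]
tcp_rot: [0.581, 0.814, 0.003, 0.001]
contact_force: [4.3, 5.1, 6.3]
opening: 0.27
finger_force: 49.8
```

```bash
python3 ang.py
python3 - <<'E'
from h import *
w=grab("wrist","w6"); cv2.imwrite("pics/w6b.png",w["image"][:,:,::-1])
E
```

```text
12.7 [ 0.46864679 -0.00712076  0.23052241] [4.31683595 5.08537063 6.27455305] 0.26993198058138046
r 0.1501043467855415 lever 0.8274194974884659
```

View pics/w6b.png

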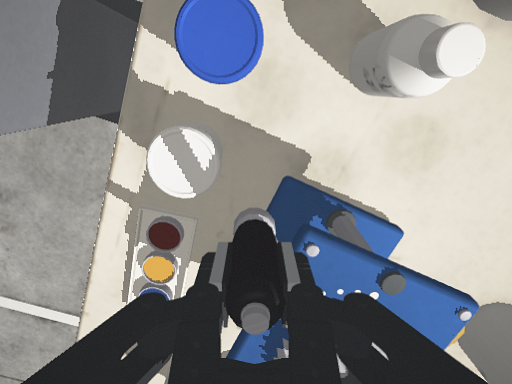

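The wrist view shows the handle gripped firmly between the pads, with its top at (256,318), and the neighbouring jars undisturbed. The lever is at 0.827 and four clicks are past. I'll ease on to about 0.865 and hold.

Emit:
send_rows(
  moves="0 0 0 -0.004 -0.008 0 -1;0 0 0 -0.008 -0.016 0 -1;0 0 0 -0.014 -0.025 0 -1;0 0 0 -0.014 -0.025 0 -1;0 0 0 -0.014 -0.025 0 -1;0 0 0 -0.014 -0.025 0 -1;0 0 0 -0.014 -0.025 0 -1;0 0 0 -0.014 -0.025 0 -1",
)

```text
time: 13.75
eef_pos: [0.4649, -0.0112, 0.2305]
tcp_rot: [0.581, 0.814, 0.003, 0.001]
contact_force: [3.9, 4.0, 6.6]
opening: 0.267
finger_force: 49.8
```

```bash
python3 ang.py
python3 - <<'E'
from h import *; from plant import ctrl
t=grab("top","t7"); w=grab("wrist","w7"); s=ctrl.get_state(); print(s["dq"].round(4))
cv2.imwrite("pics/b7.png",np.hstack([cv2.resize(t["image"][100:260,130:350,::-1],(400,291)),cv2.resize(w["image"][:,:,::-1],(388,291))]))
E
```

```text
13.75 [ 0.4648859  -0.01117127  0.23051339] [3.91564687 3.96756916 6.58357015] 0.26652949487153454
r 0.15011777029799334 lever 0.8642428162792006
[ 0.0007 -0.0008 -0.0021  0.001  -0.0005 -0.001 ]
```

View pics/b7.png

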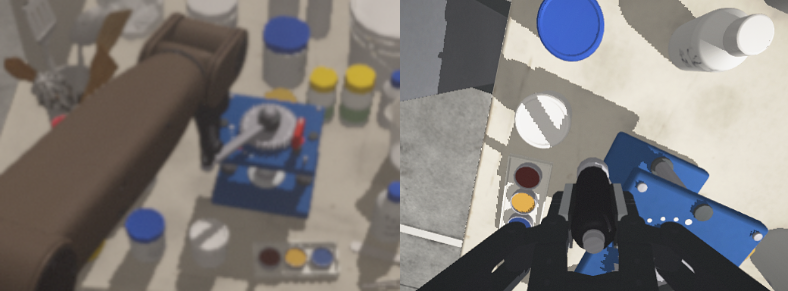

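The view shows the lever drawn toward the robot past the fourth mark, with the jars and bottles in place. The lever reads 0.864, loaded with about 5.6 N and still.

```bash
python3 -c "
from plant import ctrl
print(ctrl.sign_off())"
```

```text
the job is handed in; nothing more can be done
None
```

I handed the job in with the lever held still at about 0.864 rad, four clicks plus about 0.4 of a click, carrying about 5.6 N in the gripper; before that I twisted the knob to its stop, the lever sprang home and the pawl went back in, and the jars and bottles look undisturbed.

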